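# Refit the control knob of a bench transformer

## Robot

A 6-joint arm with a two-finger parallel gripper is mounted at the origin on the work surface. World frame = base frame: x ahead of the robot, y to its left, z up, the work surface at z = 0. Lengths are in m, angles in rad, forces in N, time in s.
With the tool pointing down it reaches from about 0.2 to 0.875 m from the base axis. Payload 3.4 kg.
Tool frame: the origin (TCP) lies between the finger pads; the fingertips stand 25 mm ahead of it and the grasp point (between the pads) lies 6 mm ahead of it (r.nose_length is the z of the fingertips in the tool frame, in m); z points along the fingers, y is the line along which they close (so a half turn about z gives the same grasp; the last joint's range is limited). The gripper opens to 94 mm and grips with 3 to 60 N. Pads are 16 mm wide; open, the fingers measure 119 mm over their backs; the gripper's body (75 mm by 177 mm) begins 78 mm behind the grasp point.
Start: joints at [1.103, 0.276, 1.505, -0, 1.361, -0.121], TCP at [0.195, 0.541, 0.23] pointing down, gripper open.
Joint ranges: [-2.89, 2.89], [-0.75, 2.08], [0.22, 2.7], [-1.18, 4.32], [0.11, 2.71], [-2.7, 2.7]. Speed limits (rad/s): [2.57, 2.57, 3.14, 3.14, 3.14, 3.14].

## Interface

Orientations are given as a unit quaternion [w, x, y, z].
In Python, from plant import r, gripper_to, inverse_kinematics, vision, models, telemetry gives the robot as it stands. Calls block until the motion is done:
- r.move_to(position, orientation): joint-space move of the TCP to a pose.
- r.move_l(position, rot=None, vel=0.15, guard=None): straight line of the TCP; rot=None keeps the orientation; vel is the mean speed in m/s. With guard (N) it stops when the force on the tool has changed by that much, and returns True; else False.
- r.movej(angles): joint-space move.
- gripper_to(opening, f_grip=None): finger opening in m; f_grip is the grip in N (None keeps the last); returns when the fingers have stopped.
- r.hold(seconds).
- inverse_kinematics(position, orientation): joint angles nearest the present ones, or None.
- vision.snapshot(name): name is "scene" or "top" or "wrist"; returns the picture (384x512x3 uint8, red, green, blue); there is no depth.
- vision.get_calibration(name): a dict with "fx", "fy", "cx", "cy" (pixels), "position" and "orientation" of the camera in the world. Camera axes: x right, y down, z forward; pixel columns grow to the right and rows downward; lengths in m; the calibration is good to about 2 mm. A picture is of the moment at which its call begins: read the wrist's pose just before it. get_calibration takes no time and is no camera call; for the wrist camera it gives the pose at the moment of the call.
A pose or a line that the arm cannot do raises r.PlanningError and nothing moves.
- r.sign_off(): hands the job in; it is judged then, once.
Trained networks look in the newest picture that a camera, given by its name, has taken for a name from the list of things; names that differ only in an ending like _2 or _b are one class to them, and where a whole thing is asked for, a point or a joint stands for the part that bears it (a point fixed in the world has none). Each returns a list of dicts, best first, with "score" (0 to 1); they miss things now and then, are a little off and sometimes report something else, mostly with a low value. They report only what shows in the picture. A call takes as long as a camera call.
- models.boxes_of(thing, camera): "at" ([x, y, z] in m, in world coordinates, good to about 4 mm: the middle of the surface that is visible of it).
- models.regions_of(thing, camera): "pixels" (384x512 bool, what is visible of it).
- models.mark_of(thing, camera): "at" ([x, y, z] in m, in world coordinates, good to about 4 mm: a listed point, or the origin of a listed thing).
Readings, each from a call of its own:
- telemetry.current_t(): time.
- telemetry.current_joints(): joint angles.
- telemetry.current_dq(): joint speeds.
- telemetry.current_joint_efforts(): joint torques, N m.
- telemetry.current_ee_pos(): TCP position.
- telemetry.current_tool_rot(): TCP orientation.
- telemetry.current_wrist_force(): force on the tool from outside, world axes, zero at the start.
- telemetry.current_torque(): the same for the moment, N m.
- telemetry.current_opening(): finger opening in m.
- telemetry.current_finger_force(): force on a finger pad.
Only numpy, scipy, OpenCV 4.12 (cv2) and the standard library are available. Lean on these libraries where they do the work, as an engineer would, in place of code of your own. Each camera call takes 0.05 s, during which the arm holds its last target. There are 200 camera calls.

## Task

Take the big black control knob out of the parts tray and refit it on the bare spindle on top of the bench transformer. Its drive slot is hidden inside, so turn it on the spindle until it drops over the lugs, and leave it fully home, level and let go. Leave the other parts in the tray where they lie.

Things in the scene. Friction and masses are not known exactly. Their poses are not given: they have to be found in the camera images.
- knob: Big round black knob, finely ribbed sides, flat closed top with a bright disc: 46 mm across (48 over the ribs), 38 mm high, about 120 to 170 g, the tallest thing in the tray. Origin: centre of its underside, z up its axis. It lies upright, open end down, on the floor (4 mm thick) of any one of the four compartments. Nothing outside shows how the slot inside lies.
- knob_bore (a point): Centre of the lower face of the brass insert in the knob's open underside, 2 mm above its lower edge; the skirt around it is 36 mm inside. The insert has an 18 mm round bore, 28 mm deep, crossed right through by a straight slot 11.5 mm wide. It is clamped firmly (slips only above 0.8 N m) at an unknown angle: this yaw tells nothing of it. It fits either way round, so half a turn finds it.
- spindle_seat (a point): On the spindle's axis at the top of the flat dark boss (54 mm across), 134 mm above the table, where the knob's lower edge rests when home; z up, x along the lugs. Two flat lugs, 8 mm wide, stick out of the spindle, one each way, to 15.5 mm from the axis; their tops are 10 mm above this point. Spindle and lugs do not turn.
- spindle_tip (a point): Top of the upright steel spindle, 27 mm above the seat: 16 mm thick, its last 5 mm tapering to 9 mm. With the slot out of line the knob rides on the lugs, its lower edge 8 mm above the boss, held on by the spindle, and can be let go there. With the slot within about 0.1 rad of the lugs it drops those 8 mm under a light push or its own weight.
- transformer: The bench transformer: a blue metal case 150 mm (x) by 160 mm (y), 130 mm high, with black louvres and an aluminium dial ring on top, fixed to the table. Origin: centre of its underside; the spindle is at the middle of the top.
- tray: Grey plastic tray, fixed, 196 mm square and 22 mm high, walls and floor 4 mm, with one divider each way making four compartments; their centres lie 48 mm either way from the tray's origin along its x and y. Origin: centre of its underside.
- small_knob: Small round knob, 28 mm across and 18 mm high, lying in one compartment; origin under its centre. Leave it.
- foot: Tapered rubber foot, 36 mm across and 14 mm high, lying in one compartment; origin under its centre. Leave it.
- bezel: Flat steel ring, 38 mm across and 8 mm high, lying in one compartment; origin under its centre. Leave it.

How it is judged:
At the end, for the whole second after the job is handed in: The knob is fully home on the spindle: its lower edge within 3 mm of the boss, centred within 4 mm, its axis upright within 0.08 rad, at rest and let go (z of knob in the frame of spindle_seat between -0.003 and 0.003 m and horizontal distance between knob and spindle_seat below 0.004 m and angle between knob's own z axis and vertical below 0.08 rad and linear speed of knob below 0.02 m/s); the robot touches nothing.
It fails at once if another part in the tray is moved by more than 25 mm (distance of any of small_knob, foot, bezel from where it was at the start of the episode above 0.025 m).
It also fails if it takes over 58 s, if anything falls off the work surface, if the arm or the gripper's body presses on something with over 40 N, if the wrist force passes 120 N, or if a joint passes its speed limit or range.

## Working session

There is one attempt and no reset: what is moved stays moved. The work goes in short steps, each a Python script; the robot and the scene stay as the last script left them, time stands still between calls to the robot, and variables do not carry over. Pictures are saved under pics/ and viewed, at most 10 in all, crops included, and the job is handed in when it is done.

```bash
mkdir -p pics; ls; python3 - <<'E'
from plant import r, vision, models, telemetry as t
import cv2, numpy as np
for c in ["scene","top"]:
    im=vision.snapshot(c); cv2.imwrite(f"pics/{c}0.png",im[:,:,::-1])
    for n in ["knob","spindle_tip","spindle_seat","transformer","tray","small_knob","foot","bezel"]:
        for d in models.mark_of(n,c)[:2]: print(c,n,np.round(d["at"],3),round(d["score"],2))
print(t.current_t(), r.nose_length, t.current_tool_rot())
a=cv2.imread("pics/scene0.png");b=cv2.imread("pics/top0.png")
cv2.imwrite("pics/both.png",cv2.resize(np.hstack([a,b]),(800,300)))
E
```

```text
pics
scene knob [0.532 0.157 0.007] 0.57
scene spindle_tip [ 0.531 -0.238  0.156] 0.66
scene spindle_seat [ 0.532 -0.235  0.133] 0.95
scene transformer [ 0.532 -0.236  0.004] 0.69
scene tray [0.505 0.213 0.002] 0.78
scene small_knob [0.563 0.257 0.003] 0.51
scene foot [0.475 0.283 0.006] 0.66
scene foot [0.53  0.16  0.006] 0.39
scene bezel [0.534 0.157 0.005] 0.54
scene bezel [0.447 0.175 0.004] 0.5
top knob [0.531 0.155 0.006] 0.77
top spindle_tip [ 0.533 -0.236  0.157] 0.88
top transformer [0.561 0.258 0.003] 0.66
top transformer [ 0.532 -0.232 -0.002] 0.59
top small_knob [0.562 0.254 0.004] 0.58
top foot [0.48  0.28  0.004] 0.51
top bezel [0.448 0.178 0.005] 0.71
0.9 0.025 [3.45181355e-05 1.72531885e-01 9.85003931e-01 5.03794914e-05]
```

View pics/both.png

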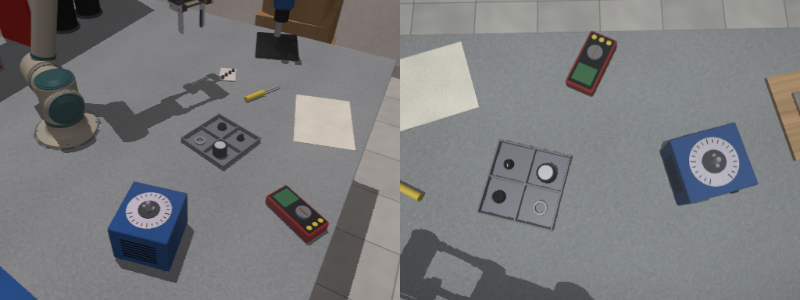

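The knob is the tall part with the bright disc, at about (545,172) in the right (top) half and (220,150) in the left. The spindle is at (715,160). The networks agree with both, and the tray is turned by about -12.5°. Next I'll move above the knob and look from close by.

```bash
cat > h.py <<'E'
from plant import r, gripper_to, inverse_kinematics as ik, vision, models, telemetry as t
import numpy as np, cv2
def q(A):  # tool down, closing line at world angle A
    y=A+np.pi/2; return [0,np.cos(y/2),np.sin(y/2),0]
def look(things,name):
    im=vision.snapshot("wrist"); cv2.imwrite(f"pics/{name}.png",im[:,:,::-1])
    for n in things:
        for d in models.mark_of(n,"wrist")[:2]: print(n,np.round(d["at"],4),round(d["score"],2))
def st(): print("t",round(t.current_t(),2),"p",np.round(t.current_ee_pos(),4),"F",np.round(t.current_wrist_force(),1),"M",np.round(t.current_torque(),2),"op",round(t.current_opening(),4),"j6",round(t.current_joints()[5],3))
E
python3 - <<'E'
from h import *
r.move_to([0.50,0.156,0.22],q(0.567)); st()
look(["knob","knob","tray"],"w1")
E
```

```text
t 2.68 p [0.4998 0.1568 0.2201] F [-0.2 -0.2 -0.2] M [-0.05  0.05  0.02] op 0.0939 j6 -0.397
knob [ 0.529   0.1565 -0.0015] 0.64
knob [0.532  0.1549 0.0024] 0.63
knob [ 0.529   0.1565 -0.0015] 0.64
knob [0.532  0.1549 0.0024] 0.63
tray [ 0.5072  0.2143 -0.    ] 0.68
```

View pics/w1.png

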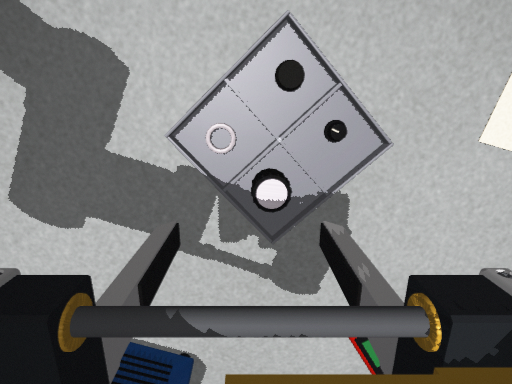

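The wrist view shows the knob at (271,190), roughly in the middle of its compartment, with the closing line along the compartment's diagonal. That leaves room for the fingers. I'll pinch it once on each diagonal to centre it, then lift.

```bash
python3 - <<'E'
from h import *
x,y=0.531,0.156
gripper_to(0.066,30)
r.move_to([x,y,0.10],q(0.567)); print(r.move_l([x,y,0.036],guard=8)); st()
gripper_to(0.0,8); st()
gripper_to(0.064); r.move_l([x,y,0.075],vel=.2)
r.move_to([x,y,0.075],q(0.567-np.pi/2)); print(r.move_l([x,y,0.036],guard=8)); 
gripper_to(0.0,35); st()
r.move_l([x,y,0.22],vel=.2); st()
sx,sy=0.532,-0.236
for A in np.linspace(-3.2,3.2,9):
    j=ik([sx,sy,0.20],q(A)); print(round(A,2),None if j is None else np.round(j,2))
E
```

```text
False
t 4.65 p [0.5321 0.1563 0.0376] F [-0.3 -0.4  0.8] M [ 0.   -0.   -0.04] op 0.0659 j6 -0.407
t 5.09 p [0.5315 0.1561 0.0368] F [-1.4 -0.3  6.4] M [-0.03  0.17 -0.01] op 0.0464 j6 -0.407
True
t 8.08 p [0.53   0.1559 0.0344] F [-0.4 -1.2 -0.7] M [-0.08  0.24  0.01] op 0.0458 j6 1.164
t 9.16 p [0.5301 0.1558 0.2187] F [ 0.2 -0.4 -2.3] M [-0.05  0.14  0.03] op 0.046 j6 1.164
-3.2 [-0.54  0.3   1.54 -0.    1.3   2.66]
-2.4 [-0.54  0.3   1.54 -0.    1.3   1.86]
-1.6 [-0.54  0.3   1.54 -0.    1.3   1.06]
-0.8 [-0.54  0.3   1.54 -0.    1.3   0.26]
0.0 [-0.54  0.3   1.54 -0.    1.3  -0.54]
0.8 [-0.54  0.3   1.54 -0.    1.3  -1.34]
1.6 [-0.54  0.3   1.54 -0.    1.3  -2.14]
2.4 None
3.2 [-0.54  0.3   1.54 -0.    1.3   2.55]
```

```bash
python3 - <<'E'
from h import *
A=1.16
up=np.array([np.cos(A+np.pi/2),np.sin(A+np.pi/2)])
p=np.array([.532,-.236])-0.07*up
r.move_to([*p,0.27],q(A)); st()
look(["spindle_tip","spindle_seat","transformer","knob"],"w2")
look(["spindle_tip","spindle_seat"],"w2")
E
```

```text
t 11.57 p [ 0.5962 -0.2634  0.2698] F [ 0.2 -0.5 -2. ] M [ 0.    0.02 -0.01] op 0.0459 j6 -1.683
spindle_tip [ 0.5313 -0.2362  0.1639] 0.97
spindle_seat [ 0.5329 -0.24    0.1333] 0.62
transformer [ 0.5392 -0.2291 -0.0021] 0.98
knob [ 0.5932 -0.262   0.2358] 0.86
spindle_tip [ 0.5316 -0.2339  0.162 ] 0.7
spindle_seat [ 0.5342 -0.2378  0.133 ] 0.8
```

View pics/w2.png

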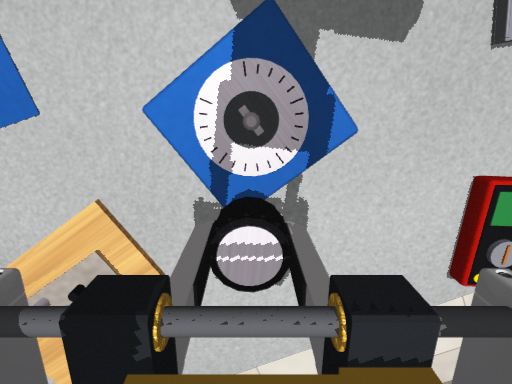

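The spindle with its lugs shows at (251,121), and the knob sits straight in the fingers at (250,255). Next I'll lower it with a guard.

```bash
python3 - <<'E'
from h import *
A=1.16; x,y=.5322,-.2363
r.move_l([x,y,0.225],vel=.15); st()
e=np.array(t.current_ee_pos()); 
print(r.move_l([x,y,0.205],vel=.08,guard=6)); st()
print(r.move_l([x,y,0.160],vel=.04,guard=6)); st()
E
```

```text
t 12.68 p [ 0.5332 -0.2369  0.2257] F [-0.3  0.4 -1.3] M [ 0.03 -0.01 -0.  ] op 0.0459 j6 -1.697
False
t 13.07 p [ 0.5325 -0.2364  0.2046] F [-0.8 -0.1 -1.3] M [ 0.04 -0.03  0.02] op 0.0457 j6 -1.697
True
t 13.72 p [ 0.5327 -0.2354  0.1824] F [ 2.7  0.4 -3.8] M [ 0.1  -0.55 -0.03] op 0.0456 j6 -1.697
```

```bash
python3 - <<'E'
from h import *
x,y=.5322,-.2363
r.move_l([x+.0012,y+.0002,0.183],vel=.03); st()
print(r.move_l([x+.0012,y+.0002,0.160],vel=.04,guard=9)); st()
E
```

```text
t 13.97 p [ 0.5333 -0.2358  0.1827] F [ 1.5  1.3 -2.6] M [ 0.17 -0.21  0.03] op 0.0456 j6 -1.697
True
t 14.36 p [ 0.534  -0.2364  0.1723] F [-0.6 -0.9  5.1] M [ 0.09  0.12 -0.03] op 0.046 j6 -1.697
```

```bash
python3 - <<'E'
from h import *
x,y=.5336,-.2362; A=1.16
for i in range(4):
    A-=0.13
    r.move_to([x,y,0.1708],q(A)); st()
E
```

```text
t 14.61 p [ 0.534  -0.2366  0.1722] F [-1.   1.4  7.4] M [ 0.21  0.12 -0.05] op 0.046 j6 -1.565
t 14.86 p [ 0.5339 -0.2367  0.1722] F [-0.6  1.1  8.4] M [ 0.25  0.13 -0.04] op 0.046 j6 -1.435
t 15.11 p [ 0.534  -0.2369  0.1722] F [-0.1  0.9  7.3] M [ 0.09  0.12 -0.06] op 0.0461 j6 -1.305
t 15.36 p [ 0.534  -0.237   0.1723] F [ 0.4 -0.   6.6] M [ 0.05  0.09 -0.12] op 0.0459 j6 -1.176
```

Pressing steadily at about 7 N and turning smoothly, so I'll continue until it drops.

```bash
python3 - <<'E'
from h import *
x,y=.5336,-.2362; A=1.16-.52
while A>-2.4:
    A-=0.12
    r.move_to([x,y,0.1708],q(A))
    z=t.current_ee_pos()[2]; m=abs(t.current_torque()[2])
    if z<0.1716 or m>0.35: break
print("A",A,z,m); st()
E
```

```text
A -0.8 0.17030843134228726 0.02452702591845695
t 18.36 p [ 0.5329 -0.236   0.1703] F [-0.5  0.  -1.2] M [ 0.07  0.2  -0.02] op 0.0462 j6 0.262
```

It dropped into the slot: z fell and the force vanished. Now I'll push it down to the boss.

```bash
python3 - <<'E'
from h import *
print(r.move_l([.5332,-.2361,0.160],vel=.03,guard=10)); st()
E
```

```text
True
t 18.66 p [ 0.5335 -0.2357  0.1641] F [-0.3 -0.4  3. ] M [-0.05  0.18 -0.03] op 0.0458 j6 0.263
```

```bash
python3 - <<'E'
from h import *
gripper_to(0.075); st()
r.move_l([.5332,-.2361,0.25],vel=.15)
up=np.array([np.cos(-.8+np.pi/2),np.sin(-.8+np.pi/2)])
p=np.array([.5332,-.2361])-0.09*up
r.move_l([*p,0.27],vel=.2); st()
look(["knob"],"w3")
im=vision.snapshot("scene"); cv2.imwrite("pics/s3.png",cv2.resize(im[210:360,120:270,::-1],(400,400)))
print([(np.round(d["at"],4),d["score"]) for d in models.mark_of("knob","scene")])
a=cv2.imread("pics/w3.png"); cv2.imwrite("pics/c3.png",np.hstack([cv2.resize(a[:300,100:400],(400,400)),cv2.imread("pics/s3.png")]))
E
```

```text
t 19.3 p [ 0.5326 -0.2349  0.1637] F [ 0.3 -0.4 -0.1] M [-0.01  0.13  0.04] op 0.0753 j6 0.264
t 20.63 p [ 0.4687 -0.2984  0.2693] F [0.4 0.4 0.2] M [-0.06  0.1   0.02] op 0.075 j6 0.107
knob [ 0.5338 -0.236   0.1282] 0.92
[(array([ 0.5355, -0.2368,  0.1356]), 0.74)]
```

View pics/c3.png

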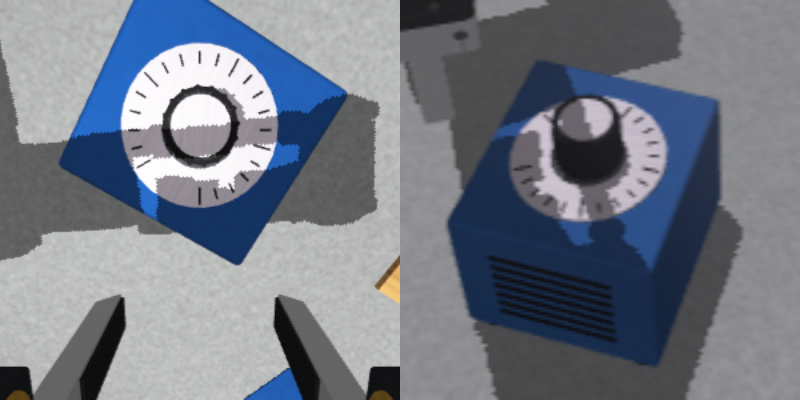

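The knob sits level and centred on the dial, at (200,125) in the left half and (585,140) in the right. The gripper is clear of it and the contact height was the home height.

```bash
python3 -c "
from h import *
print(r.sign_off())"
```

```text
the job is handed in; nothing more can be done
None
```

The knob is back on the spindle, fully home, level and let go by every reading I took, and the job was handed in at about 21 s of the 58 s; the verdict itself was not shown, and I did not re-check the other tray parts afterwards.

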